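# Index a watch-movement carousel to its scale line

### The arm

A 6-joint arm with a two-finger parallel gripper is mounted at the origin on the work surface. World frame = base frame: x ahead of the robot, y to its left, z up, the work surface at z = 0. Lengths are in m, angles in degrees, forces in N, time in s.
With the tool pointing down it reaches from about 0.35 to 0.875 m from the base axis. Payload 4.2 kg.
Tool frame: the origin (TCP) lies on the centre line of the jaws, within the pads' length; the fingertips stand 19 mm ahead of it and the grasp point (between the pads) is the TCP; z points along the fingers, y is the line along which they close (so a half turn about z gives the same grasp; the last joint's range is limited). The gripper opens to 87 mm and grips with 3 to 60 N. Pads are 19 mm wide; open, the fingers measure 117 mm over their backs; the gripper's body (75 mm by 190 mm) begins 51 mm behind the grasp point.
Start: joints at [-52.219, 22.042, 0.453, 0, -68.411, -14.817], TCP at [0.244, -0.575, 0.242] pointing down, gripper open.
Joint ranges: [-179.83, 179.83], [-69.29, 118.12], [-61.27, 80.66], [-181.25, 117.63], [-171.15, -9.14], [-177.46, 177.46]. Speed limits (degrees/s): [159.86, 159.86, 180, 180, 180, 180].

### API

Orientations are given as a 3x3 rotation matrix whose columns are the frame's x, y, z axes.
In Python, from station import sense, capture, finish_job, search_frame, masks_of gives the robot as it stands.
- The arm moves only by the tool drive_tool, never from a script. Its argument "rows" is a list of rows, each a list of 7 numbers: the opening in per cent of the stroke, from 0 (shut) to 100 (fully open), then the shift along the world's x, y, z in mm, then the turn, a rotation vector about the world's x, y, z in rad. In form: [[fingers, dx, dy, dz, wx, wy, wz], ...]. A call has 1 to 5 rows; each row shifts and turns the commanded pose from where the row before left it; what a row does not reach is not made up. A row lasts 1/12 s, in which the tool goes at most 41.7 mm and 7.16 degrees, less where a joint would pass 70% of its speed; a pose out of reach is approached as far as the arm can. A call is refused whole if a number of a shift passes 41.7 or a number of a turn 0.125, either way. A call with a gripper value outside its range is refused whole. The fingers move at their own pace and stop on an object; the grip force is fixed at half the most. Time passes only in rows, so rows that do not move let the fingers close. It gives the time, the measured TCP pose, the force, the opening and the grip force at its end, in the units of the state.
- sense(): the state, without advancing time (a new reading comes with each control period).
- capture(name): name is "scene" or "top" or "wrist"; returns a dict with "frame" (480x640x3 uint8, red, green, blue), "z_map" (480x640 float32, m along the optical axis (not along the pixel's ray), 0 where there is no reading), "fx", "fy", "cx", "cy" (pixels), "R" (3x3) and "t" (3): a world point X has camera coordinates R X + t; the wrist camera has in their place "T_tool_cam" (4x4, takes a point from camera to tool coordinates, whose origin is the TCP and whose axes are the flange's). Camera axes: x right, y down, z forward; pixel columns grow to the right and rows downward; lengths in m; the calibration is good to about 2 mm. A picture is of the moment at which its call begins: read the wrist's pose just before it.
- finish_job(): hands the job in; it is judged then, once.
Trained networks look in a picture, given as the dict that the camera call returned (one of the last four; its "shot" number tells which), for a name from the list of things; names that differ only in an ending like _2 or _b are one class to them, and where a whole thing is asked for, a point or a joint stands for the part that bears it (a point fixed in the world has none). Each returns a list of dicts, best first, with "p" (0 to 1); they miss things now and then, are a little off and sometimes report something else, mostly with a low value. They report only what shows in the picture. A call takes as long as a camera call. They do not tell look-alikes from the thing itself.
- search_frame(label, picture): "xy" ([column, row] in pixels, amid what is visible of it).
- masks_of(label, picture): "region" (480x640 bool, what is visible of it) and "xy" ([column, row] in pixels, amid what is visible of it).
The state is a dict: "time_s": time; "joints": joint angles; "joint_velocities": joint speeds; "effort": joint torques, N m; "tcp_pos": TCP position; "ee_rot": TCP orientation; "wrist_force": force on the tool from outside, world axes, zero at the start; "moment": the same for the moment, N m; "gripper_width": opening from 0.0 (shut) to 1.0 (fully open); "gripper_force": force on a finger pad.
Only numpy, scipy, OpenCV 4.12 (cv2) and the standard library are available. Lean on these libraries where they do the work, as an engineer would, in place of code of your own. Each camera call takes 0.05 s, during which the arm holds its last target. There are 200 camera calls.

### The job

Turn the blue round carousel by gently pushing one of its upright steel posts sideways with a fingertip, until the white index line on its rim lines up with the long middle line of the aluminium scale plate beside it. Do not grip or lift anything: leave the clear puck seated in the middle of the carousel, and the loupe, tweezers and lidded pot where they stand. Finish with the carousel at rest and the hand clear.

Things in the scene. Friction and masses are not known exactly. Their poses are not given: they have to be found in the camera images.
- base: Square black base plate, 280 x 280 x 14 mm, fixed to the bench; origin at the centre of its underside, z up. The carousel turns about the vertical axis through this origin: a blue disc of 95 mm radius, deck top 30 mm above the bench, with eight brass watch movements almost flush in it (2 mm proud). Fingers must touch the fixture gently, below 20 N.
- carousel (a joint): Angle of the carousel relative to the base plate, rad, growing counter-clockwise seen from above; at 0 the index line points along the base plate's +x. It turns freely both ways without end stops or springs, against a light friction of about 0.08 N m (about 1 to 1.5 N at a post), and stays where it is left.
- index_line (a point): Outer end of the carousel's index line, a white radial line 34 mm long and 4 mm wide on the deck, ending at the rim; this point is 94 mm from the carousel's axis, 30 mm above the bench, and turns with the carousel.
- post0 (a point): Centre of the top of a steel finger post of the carousel: upright cylinder, 14 mm diameter, standing 29 mm above the deck (top 59 mm above the bench), 73 mm from the carousel's axis, 45 degrees counter-clockwise from the index line seen from above. Turns with the carousel.
- post1 (a point): Centre of the top of a steel finger post of the carousel: upright cylinder, 14 mm diameter, standing 29 mm above the deck (top 59 mm above the bench), 73 mm from the carousel's axis, 135 degrees counter-clockwise from the index line seen from above. Turns with the carousel.
- post2 (a point): Centre of the top of a steel finger post of the carousel: upright cylinder, 14 mm diameter, standing 29 mm above the deck (top 59 mm above the bench), 73 mm from the carousel's axis, 225 degrees counter-clockwise from the index line seen from above. Turns with the carousel.
- post3 (a point): Centre of the top of a steel finger post of the carousel: upright cylinder, 14 mm diameter, standing 29 mm above the deck (top 59 mm above the bench), 73 mm from the carousel's axis, 315 degrees counter-clockwise from the index line seen from above. Turns with the carousel.
- scale: Fixed aluminium arc-shaped scale plate outside the carousel's rim, 98 to 127 mm from its axis, top level with the deck, spanning 79 degrees. Origin on the carousel's axis, 14 mm above the bench; +x points to the long middle line, z up. It has 11 black radial lines 6 degrees apart: five short thin ones (10 mm) each side and in the middle the long thick target line (27 x 4 mm).
- target_line (a point): Inner end of the long middle line of the scale plate, 98.5 mm from the carousel's axis, 30 mm above the bench.
- puck: Loose clear puck, 60 mm diameter and 28 mm high, 140 g, sitting on the deck at the carousel's centre inside a low blue rim (outer radius 37 mm, 6 mm high). Origin at the centre of its underside, 30 mm above the bench; its top is 58 mm above the bench. It must stay seated.
- loupe: Loose black watchmaker's loupe standing on the bench, 38 mm diameter, 40 mm high; origin at the centre of its underside. Leave alone.
- tweezers: Loose steel tweezers lying on the bench, 129 mm long, 19 mm wide, 7 mm high; origin under their middle, x along them. Leave alone.
- pot: Loose lidded aluminium parts pot standing on the bench, 54 mm diameter, 38 mm high; origin at the centre of its underside. Leave alone.
Things that resemble listed ones, but are neither listed nor needed, are in the scene too. Leave any yellow look-alike of the puck alone.

How it is judged (in metres and radians):
At the end, for the whole second after the job is handed in: The outer end of the index line is within 4.5 mm sideways (about 2.7 degrees, under half a scale division) of the long middle line of the scale plate; the carousel is at rest; the puck sits flat in its seat; loupe, tweezers and pot are within 20 mm of where they were (y of index_line in the frame of scale between -0.0045 and 0.0045 m and x of index_line in the frame of scale above 0.05 m and velocity of joint carousel between -0.03 and 0.03 rad/s and horizontal distance between puck and base below 0.006 m and z of puck in the frame of base between 0.026 and 0.034 m and angle between puck's own z axis and vertical below 0.1 rad and distance of each of loupe, tweezers, pot from where it was at the start of the episode below 0.02 m); the robot touches nothing.
It fails at once if the puck is lifted or knocked out of its seat (z of puck in the frame of base above 0.036 m or horizontal distance between puck and base above 0.01 m).
It fails at once if the fixture is pushed hard or gripped: more than 20 N between the fingers and the fixture (contact force between the fingers and base above 20 N).
It fails at once if the loupe, tweezers or pot is moved or lifted by more than 20 mm (distance of any of loupe, tweezers, pot from where it was at the start of the episode above 0.02 m).
It also fails if it takes over 48 s, if anything falls off the work surface, if the arm or the gripper's body presses on something with over 40 N, if the wrist force passes 120 N, or if a joint passes its speed limit or range.

## Working session

There is one attempt and no reset: what is moved stays moved. The work goes in short steps, Python scripts to look and compute and a tool call to move; the robot and the scene stay as the last step left them, time stands still between calls to the robot, and variables do not carry over. Pictures are saved under pics/ and viewed, at most 10 in all, crops included, and the job is handed in when it is done.

Besides the shell and the picture viewer there is one more tool, called after "Call:" as a command line: name --pt "numbers of a row" for each row, then --argument value for the rest. drive_tool: Moves the arm, as the interface text tells. Its arguments: {"type":"object","properties":{"rows":{"type":"array"}},"required":["rows"]}

```bash
mkdir -p pics; cat > h.py <<'E'
import numpy as np, cv2
from station import *
def ray(p,xy,z):
    R=np.array(p["R"]);t=np.array(p["t"]).ravel()
    d=R.T@np.array([(xy[0]-p["cx"])/p["fx"],(xy[1]-p["cy"])/p["fy"],1]);c=-R.T@t
    return c+d*(z-c[2])/d[2]
def proj(p,X):
    q=np.array(p["R"])@np.array(X)+np.array(p["t"]).ravel()
    return q[0]/q[2]*p["fx"]+p["cx"],q[1]/q[2]*p["fy"]+p["cy"]
def save(p,n): cv2.imwrite("pics/"+n,p["frame"][:,:,::-1])
E
python3 - <<'E'
from h import *
for c in("top","scene"):
    p=capture(c);save(p,c+"1.png")
    for n,z in(("base",.014),("carousel",.03),("index_line",.03),("post0",.059),("scale",.03),("target_line",.03),("puck",.058),("loupe",.04),("tweezers",.007),("pot",.038)):
        print(c,n,[(np.round(r["xy"]).tolist(),round(r["p"],2),ray(p,r["xy"],z)[:2].round(3).tolist()) for r in search_frame(n,p)[:5]])
E
```

```text
top base [([352.0, 260.0], 0.73, [0.53, -0.03])]
top carousel [([350.0, 260.0], 0.97, [0.529, -0.024])]
top index_line [([361.0, 259.0], 0.69, [0.531, -0.045])]
top post0 [([351.0, 254.0], 0.97, [0.535, -0.024]), ([357.0, 242.0], 0.48, [0.558, -0.035])]
top scale [([375.0, 192.0], 0.96, [0.658, -0.071])]
top target_line [([373.0, 192.0], 0.73, [0.658, -0.066])]
top puck [([296.0, 364.0], 0.78, [0.34, 0.07]), ([467.0, 204.0], 0.73, [0.632, -0.236]), ([320.0, 127.0], 0.73, [0.774, 0.035]), ([424.0, 368.0], 0.72, [0.338, -0.154]), ([358.0, 241.0], 0.62, [0.559, -0.038])]
top loupe [([254.0, 260.0], 0.89, [0.523, 0.152]), ([351.0, 260.0], 0.45, [0.527, -0.026])]
top tweezers [([464.0, 263.0], 0.98, [0.53, -0.24])]
top pot [([253.0, 213.0], 0.72, [0.611, 0.157])]
scene base [([293.0, 258.0], 0.78, [0.569, -0.009])]
scene carousel [([288.0, 251.0], 0.83, [0.574, -0.018])]
scene index_line [([289.0, 251.0], 0.59, [0.572, -0.016])]
scene post0 [([287.0, 249.0], 0.68, [0.598, 0.003])]
scene scale [([244.0, 268.0], 0.63, [0.673, -0.049])]
scene target_line [([243.0, 269.0], 0.9, [0.676, -0.048])]
scene puck [([308.0, 189.0], 0.96, [0.391, -0.116]), ([233.0, 323.0], 0.79, [0.814, 0.07]), ([194.0, 233.0], 0.73, [0.679, -0.188]), ([285.0, 239.0], 0.65, [0.573, -0.026]), ([389.0, 226.0], 0.65, [0.398, 0.115])]
scene loupe [([373.0, 274.0], 0.91, [0.533, 0.169])]
scene tweezers [([232.0, 210.0], 0.76, [0.514, -0.249]), ([288.0, 253.0], 0.56, [0.555, -0.034])]
scene pot [([345.0, 302.0], 0.9, [0.63, 0.175])]
```

View pics/top1.png

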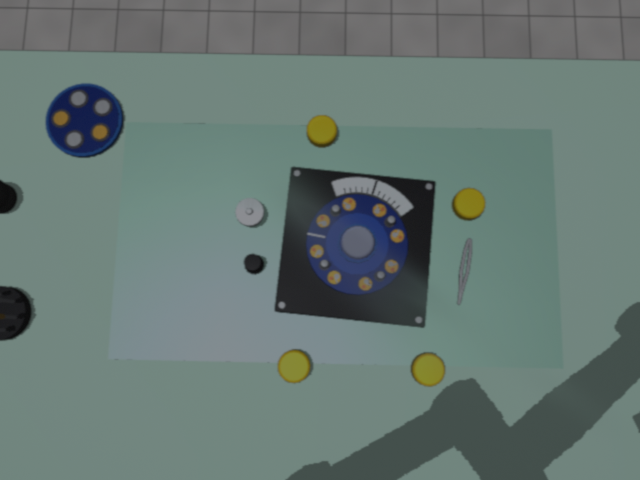

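View pics/scene1.png

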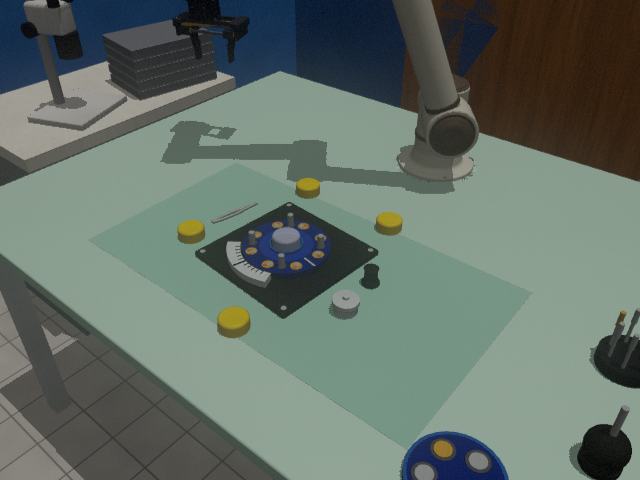

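The top view shows the carousel centred at about (357,243). The index line points left, ending at (307,234). The target line is at the upper right, from (377,180) to (373,194). The posts are at (391,219), (380,274), (324,263) and (336,209). The turn needed is about 99° clockwise. Next I'll work out precise positions.

```bash
python3 - <<'E'
from h import *
p=capture("top")
c=np.mean([ray(p,q,.014)[:2] for q in((297,173),(429,186),(419,320),(281,305))],axis=0);print("centre",c.round(4))
for n,q,z in(("idx",(307.5,234),.03),("idxin",(325,237),.03),("tin",(373,193),.03),("tout",(377,181),.03),("A",(391,219),.059),("B",(380,274),.059),("C",(324,263),.059),("D",(336,209),.059),("puck",(358,241),.058)):
    d=ray(p,q,z)[:2]-c; print(n,(d+c).round(3),np.hypot(*d).round(4),np.degrees(np.arctan2(d[1],d[0])).round(1))
m=masks_of("carousel",p)[0]["region"];y,x=np.nonzero(m);print("disc",(x.min()+x.max())/2,(y.min()+y.max())/2,ray(p,((x.min()+x.max())/2,(y.min()+y.max())/2),.03)[:2])
s=sense();print(np.array(s["tcp_pos"]),np.array(s["ee_rot"]).round(3),s["time_s"]); print(np.round(capture("wrist")["T_tool_cam"],3))
cv2.imwrite("pics/z.png",cv2.resize(p["frame"][160:335,270:445,::-1],(600,600),interpolation=cv2.INTER_CUBIC))
E
```

```text
centre [ 0.5595 -0.0373]
idx [0.576 0.055] 0.0937 80.2
idxin [0.57  0.022] 0.0606 79.6
tin [ 0.656 -0.067] 0.1011 -16.9
tout [ 0.68  -0.074] 0.1256 -17.0
A [ 0.601 -0.097] 0.0727 -55.1
B [ 0.5   -0.077] 0.0713 -146.0
C [0.518 0.024] 0.0735 124.2
D [0.618 0.003] 0.0711 34.9
puck [ 0.56  -0.037] 0.0001 -8.1
disc 356.5 244.0 [ 0.55845523 -0.03640026]
[ 0.24385936 -0.57543327  0.24156069] [[-0.921 -0.39   0.   ]
 [-0.39   0.921 -0.   ]
 [-0.    -0.    -1.   ]] 1.2
[[ 0.    -0.955 -0.296  0.082]
 [ 1.     0.     0.    -0.001]
 [-0.    -0.296  0.955 -0.144]
 [ 0.     0.     0.     1.   ]]
```

View pics/z.png

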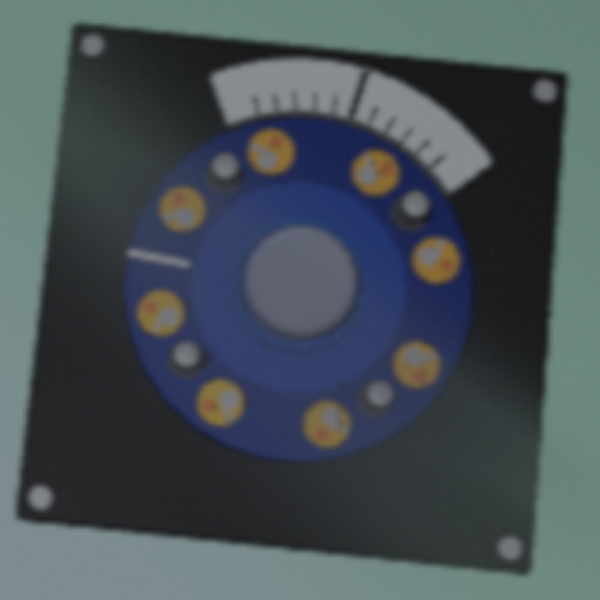

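The numbers agree: all radii match the listed sizes, the target is at −17°, the index at 80° and post3 at 35°. I'll push post3 clockwise by about 97°, bringing the shut fingers in at about 62°.

Call:
drive_tool --pt "0 17.5 30 0 0 0 0.034" --pt "0 17.5 30 0 0 0 0.034" --pt "0 17.5 30 0 0 0 0.034" --pt "0 17.5 30 0 0 0 0.034" --pt "0 17.5 30 0 0 0 0.034"

```text
time_s: 1.67
tcp_pos: [0.3318, -0.4241, 0.2417]
ee_rot: [[-0.841, -0.541, 0.0], [-0.541, 0.841, -0.0], [-0.0, -0.0, -1.0]]
wrist_force: [0.4, -0.8, -0.1]
gripper_width: 0.707
gripper_force: 0.0
```

Call:
drive_tool --pt "0 17.5 30 0 0 0 0.034" --pt "0 17.5 30 0 0 0 0.034" --pt "0 17.5 30 0 0 0 0.034" --pt "0 17.5 30 0 0 0 0.034" --pt "0 17.5 30 0 0 0 0.034"

```text
time_s: 2.08
tcp_pos: [0.4195, -0.2739, 0.2419]
ee_rot: [[-0.737, -0.676, 0.001], [-0.676, 0.737, -0.0], [-0.0, -0.001, -1.0]]
wrist_force: [0.9, 0.7, -0.1]
gripper_width: 0.326
gripper_force: 0.0
```

Call:
drive_tool --pt "0 17.5 30 0 0 0 0.034" --pt "0 17.5 30 0 0 0 0.034" --pt "0 17.5 30 0 0 0 0.034" --pt "0 17.5 30 0 0 0 0.034" --pt "0 17.5 30 0 0 0 0.034"

```text
time_s: 2.5
tcp_pos: [0.507, -0.1238, 0.2419]
ee_rot: [[-0.612, -0.791, 0.001], [-0.791, 0.612, -0.0], [-0.0, -0.001, -1.0]]
wrist_force: [0.1, -0.4, -0.4]
gripper_width: 0.02
gripper_force: 0.0
```

Call:
drive_tool --pt "0 17.5 30 0 0 0 0.034" --pt "0 17.5 30 0 0 0 0.034" --pt "0 17.5 30 0 0 0 0.034" --pt "0 17.5 30 0 0 0 0.034" --pt "0 0 0 0 0 0 0"

```text
time_s: 2.92
tcp_pos: [0.5792, -0.0011, 0.2411]
ee_rot: [[-0.495, -0.869, 0.002], [-0.869, 0.495, 0.001], [-0.001, -0.001, -1.0]]
wrist_force: [-0.2, -0.1, -0.3]
gripper_width: 0.004
gripper_force: 0.0
```

Call:
drive_tool --pt "0 13 25.5 0 0 0 0.025" --pt "0 0 0 -38 0 0 0" --pt "0 0 0 -38 0 0 0" --pt "0 0 0 -38 0 0 0" --pt "0 0 0 -26 0 0 0"

```text
time_s: 3.33
tcp_pos: [0.5875, 0.0196, 0.0983]
ee_rot: [[-0.479, -0.878, -0.004], [-0.878, 0.479, -0.0], [0.002, 0.003, -1.0]]
wrist_force: [-0.7, -0.2, -0.2]
gripper_width: 0.006
gripper_force: 0.0
```

Call:
drive_tool --pt "0 0 0 -22 0 0 0" --pt "0 0 0 -12 0 0 0" --pt "0 0 0 -7 0 0 0" --pt "0 0 0 0 0 0 0"

```text
time_s: 3.67
tcp_pos: [0.5884, 0.0196, 0.059]
ee_rot: [[-0.479, -0.878, -0.003], [-0.878, 0.479, -0.001], [0.002, 0.002, -1.0]]
wrist_force: [0.6, -0.2, 0.1]
gripper_width: 0.004
gripper_force: 0.0
```

```bash
python3 - <<'E'
from h import *
p=capture("scene");t=capture("top")
a=cv2.resize(p["frame"][190:310,190:350],(640,480),interpolation=cv2.INTER_CUBIC)
save({"frame":a},"s2.png")
C=np.array([.5595,-.0373])
def plan(th0,th1,n,r=70):
    th=np.radians(np.linspace(th0,th1,n+1));P=np.c_[np.cos(th),np.sin(th)]*r;print(np.c_[np.degrees(th[1:]),np.diff(P,axis=0)].round(1).tolist())
plan(62,-34,24)
E
```

```text
[[58.0, 4.2, -2.4], [54.0, 4.1, -2.7], [50.0, 3.9, -3.0], [46.0, 3.6, -3.3], [42.0, 3.4, -3.5], [38.0, 3.1, -3.7], [34.0, 2.9, -4.0], [30.0, 2.6, -4.1], [26.0, 2.3, -4.3], [22.0, 2.0, -4.5], [18.0, 1.7, -4.6], [14.0, 1.3, -4.7], [10.0, 1.0, -4.8], [6.0, 0.7, -4.8], [2.0, 0.3, -4.9], [-2.0, 0.0, -4.9], [-6.0, -0.3, -4.9], [-10.0, -0.7, -4.8], [-14.0, -1.0, -4.8], [-18.0, -1.3, -4.7], [-22.0, -1.7, -4.6], [-26.0, -2.0, -4.5], [-30.0, -2.3, -4.3], [-34.0, -2.6, -4.1]]
```

View pics/s2.png

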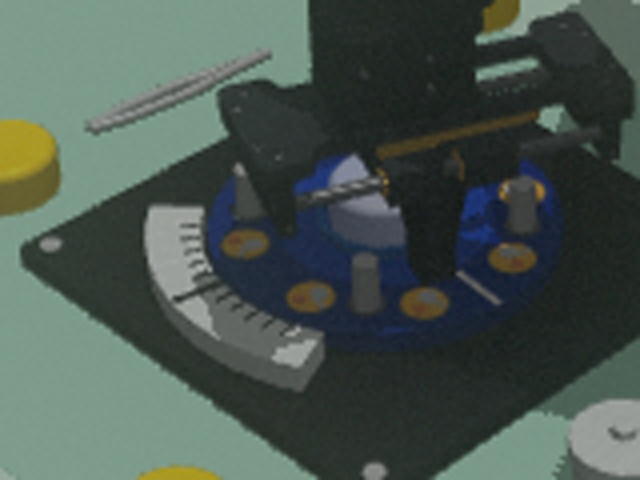

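The shut finger pair stands behind post3, which is at crop (365,285), between that post and the index line. A dark part also hangs at crop (285,215). I'll check its height by depth before pushing.

```bash
python3 - <<'E'
from h import *
p=capture("scene");R=np.array(p["R"]);t=np.array(p["t"]).ravel()
for u,v in((283,225),(285,205),(270,170),(435,265),(430,235),(420,200),(610,150),(365,262)):
    x,y=190+u/4,190+v/4;z=float(p["z_map"][int(y),int(x)])
    print((u,v),(R.T@(np.array([(x-p["cx"])/p["fx"],(y-p["cy"])/p["fy"],1])*z-t)).round(3))
E
```

```text
(283, 225) [0.681 0.014 0.12 ]
(285, 205) [0.68  0.015 0.132]
(270, 170) [0.684 0.011 0.152]
(435, 265) [0.591 0.028 0.049]
(430, 235) [0.595 0.028 0.071]
(420, 200) [0.6   0.027 0.095]
(610, 150) [0.532 0.091 0.116]
(365, 262) [0.619 0.006 0.058]
```

Call:
drive_tool --pt "0 4 2.5 0 0 0 -0.035" --pt "0 3.5 1 0 0 0 -0.035" --pt "0 2.2 -1.2 0 0 0 -0.035" --pt "0 2.0 -1.3 0 0 0 -0.035" --pt "0 2.0 -1.4 0 0 0 -0.035"

```text
time_s: 4.23
tcp_pos: [0.6041, 0.0199, 0.0623]
ee_rot: [[-0.625, -0.78, 0.003], [-0.78, 0.625, 0.001], [-0.003, -0.002, -1.0]]
wrist_force: [0.2, 0.1, 0.9]
gripper_width: 0.005
gripper_force: 0.0
```

Call:
drive_tool --pt "0 2.0 -1.5 0 0 0 -0.035" --pt "0 1.9 -1.5 0 0 0 -0.035" --pt "0 1.8 -1.6 0 0 0 -0.035" --pt "0 1.8 -1.7 0 0 0 -0.035" --pt "0 1.7 -1.8 0 0 0 -0.035"

```text
time_s: 4.65
tcp_pos: [0.6131, 0.0119, 0.0623]
ee_rot: [[-0.752, -0.659, 0.003], [-0.659, 0.752, 0.001], [-0.003, -0.001, -1.0]]
wrist_force: [-1.4, 0.6, 1.1]
gripper_width: 0.007
gripper_force: 0.6
```

Call:
drive_tool --pt "0 3.1 -3.7 -1 0 0 -0.07" --pt "0 2.9 -4.0 -1 0 0 -0.07" --pt "0 2.6 -4.2 0 0 0 -0.07" --pt "0 2.3 -4.4 0 0 0 -0.07" --pt "0 2.0 -4.6 0 0 0 -0.07"

```text
time_s: 5.07
tcp_pos: [0.6264, -0.0089, 0.0603]
ee_rot: [[-0.933, -0.36, 0.004], [-0.36, 0.933, 0.001], [-0.004, -0.0, -1.0]]
wrist_force: [0.3, 1.2, -0.4]
gripper_width: 0.007
gripper_force: 0.6
```

Call:
drive_tool --pt "0 1.7 -4.7 0 0 0 -0.07" --pt "0 1.3 -4.8 0 0 0 -0.07" --pt "0 1.0 -4.9 0 0 0 -0.07" --pt "0 0.7 -4.9 0 0 0 -0.07" --pt "0 0.3 -4.9 0 0 0 -0.07"

```text
time_s: 5.48
tcp_pos: [0.6317, -0.0332, 0.0604]
ee_rot: [[-1.0, -0.019, 0.005], [-0.019, 1.0, 0.001], [-0.005, 0.001, -1.0]]
wrist_force: [1.1, 1.4, -0.5]
gripper_width: 0.005
gripper_force: 0.6
```

Call:
drive_tool --pt "0 0.0 -4.9 0 0 0 -0.066" --pt "0 -0.3 -4.9 0 0 0 -0.066" --pt "0 -0.7 -4.8 0 0 0 -0.066" --pt "0 -1.1 -4.8 0 0 0 -0.066" --pt "0 -1.5 -4.7 0 0 0 -0.066"

```text
time_s: 5.9
tcp_pos: [0.6283, -0.0574, 0.0605]
ee_rot: [[-0.952, 0.306, 0.005], [0.306, 0.952, 0.001], [-0.005, 0.002, -1.0]]
wrist_force: [1.3, 1.6, -1.0]
gripper_width: 0.007
gripper_force: 0.6
```

Call:
drive_tool --pt "0 -1.7 -4.6 0 0 0 -0.066" --pt "0 -2.0 -4.4 0 0 0 -0.066" --pt "0 -1.6 -3.0 0 0 0 -0.04" --pt "0 -0.8 -1.5 0 0 0 -0.02" --pt "0 0 0 0 0 0 0"

```text
time_s: 6.32
tcp_pos: [0.6213, -0.0713, 0.0601]
ee_rot: [[-0.877, 0.48, 0.003], [0.48, 0.877, 0.0], [-0.002, 0.002, -1.0]]
wrist_force: [0.6, 0.4, 0.3]
gripper_width: 0.005
gripper_force: 0.2
```

```bash
python3 - <<'E'
from h import *
s=sense();d=np.array(s["tcp_pos"])[:2]-[.5595,-.0373];print(s["tcp_pos"],np.degrees(np.arctan2(d[1],d[0])),np.hypot(*d))
for c in("scene","top"):
    p=capture(c)
    for r in range(94,50,-43): 
        pass
    b=(250,180,160,120) if c=="scene" else (290,160,140,105)
    if c=="scene": b=(190,190,160,120)
    x,y,w,h=b;a=cv2.resize(p["frame"][y:y+h,x:x+w],(400,300),interpolation=cv2.INTER_CUBIC)
    o=a if c=="scene" else np.hstack([o,a])
save({"frame":o},"s3.png")
E
```

```text
[ 0.62129931 -0.0712533   0.06008562] -28.784935834334384 0.07051227910984108
```

View pics/s3.png

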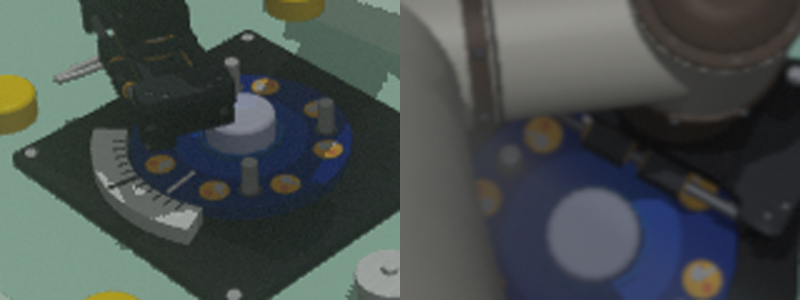

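The scene view (left half) shows the index line at crop (168,191)–(193,174), just short of the long line at (108,187)–(134,179). Next I'll measure the remaining angle by polar rectification.

```bash
cat > m.py <<'E'
from h import *
p=capture("scene");C=np.array([.5595,-.0373])
g=p["frame"].astype(np.float32)
th=np.arange(-45,50,.25)
def prof(r):
    R=np.array(p["R"]);t=np.array(p["t"]).ravel();a,rr=np.meshgrid(np.radians(th),r,indexing="ij")
    X=np.stack([C[0]+rr*np.cos(a),C[1]+rr*np.sin(a),np.full_like(a,.03)],-1)@R.T+t
    u=(X[...,0]/X[...,2]*p["fx"]+p["cx"]).astype(np.float32);v=(X[...,1]/X[...,2]*p["fy"]+p["cy"]).astype(np.float32)
    return cv2.remap(g,u,v,cv2.INTER_LINEAR)
def peak(w):
    i=w.argmax();s=slice(max(i-12,0),i+13);q=np.clip(w[s]-np.median(w),0,None);return (q*th[s]).sum()/q.sum(),w[i]
for lo in(.064,.076):
    print("index",lo,peak(prof(np.linspace(lo,lo+.012,12)).min(2).mean(1)))
for lo in(.112,.117):
    w=-prof(np.linspace(lo,lo+.005,8)).mean(2).mean(1); m=(th>-30)&(th<8); w=np.where(m,w,w[m].min()); print("target",lo,peak(w))
E
python3 m.py
```

```text
index 0.064 (np.float64(2.7323662414338403), np.float32(84.89193))
index 0.076 (np.float64(2.6967440830793628), np.float32(86.64608))
target 0.112 (np.float64(-16.796181209275947), np.float32(-54.253258))
target 0.117 (np.float64(-16.783752829331053), np.float32(-63.43953))
```

Call:
drive_tool --pt "0 -1.2 -2.1 0 0 0 -0.035" --pt "0 -1.3 -2.1 0 0 0 -0.035" --pt "0 -1.3 -2.0 0 0 0 -0.035" --pt "0 -1.4 -2.0 0 0 0 -0.035" --pt "0 -1.5 -1.9 0 0 0 -0.035"

```text
time_s: 6.88
tcp_pos: [0.6142, -0.0809, 0.0588]
ee_rot: [[-0.78, 0.626, 0.001], [0.626, 0.78, 0.0], [-0.001, 0.001, -1.0]]
wrist_force: [1.1, 1.6, 1.0]
gripper_width: 0.005
gripper_force: 0.7
```

Call:
drive_tool --pt "0 -1.6 -1.9 0 0 0 -0.035" --pt "0 -1.6 -1.8 0 0 0 -0.035" --pt "0 -0.9 -0.9 0 0 0 -0.017" --pt "0 0 0 0 0 0 0"

```text
time_s: 7.22
tcp_pos: [0.6097, -0.0858, 0.0587]
ee_rot: [[-0.724, 0.69, 0.0], [0.69, 0.724, 0.0], [-0.0, 0.0, -1.0]]
wrist_force: [1.3, 0.7, 0.0]
gripper_width: 0.006
gripper_force: 0.3
```

```bash
python3 m.py
```

```text
index 0.064 (np.float64(-12.971766442513582), np.float32(82.85498))
index 0.076 (np.float64(-12.973009919162397), np.float32(84.722496))
target 0.112 (np.float64(-16.350813454608282), np.float32(-54.031494))
target 0.117 (np.float64(-16.789008556645786), np.float32(-50.856934))
```

Call:
drive_tool --pt "0 -1.0 -1.0 0 0 0 -0.02" --pt "0 -1.0 -1.0 0 0 0 -0.02" --pt "0 -0.8 -0.8 0 0 0 -0.015" --pt "0 -0.5 -0.5 0 0 0 -0.01" --pt "0 0 0 0 0 0 0"

```text
time_s: 7.68
tcp_pos: [0.6062, -0.0892, 0.0585]
ee_rot: [[-0.677, 0.736, -0.0], [0.736, 0.677, -0.0], [0.0, -0.0, -1.0]]
wrist_force: [-0.1, 0.3, 0.4]
gripper_width: -0.0
gripper_force: 0.4
```

```bash
python3 m.py
```

```text
index 0.064 (np.float64(-17.297024773396508), np.float32(81.97689))
index 0.076 (np.float64(-17.13683190172808), np.float32(82.96249))
target 0.112 (np.float64(-16.962634439900395), np.float32(-52.856445))
target 0.117 (np.float64(-16.977486771140754), np.float32(-50.797035))
```

Aligned to within about 0.3°. I'll back the finger off the post, then rise and move away.

Call:
drive_tool --pt "0 3 3 0 0 0 0" --pt "0 4 4 0 0 0 0" --pt "0 0 0 15 0 0 0" --pt "0 0 0 35 0 0 0" --pt "0 0 0 40 0 0 0"

```text
time_s: 8.15
tcp_pos: [0.6118, -0.082, 0.1467]
ee_rot: [[-0.677, 0.736, -0.007], [0.736, 0.677, -0.001], [0.004, -0.006, -1.0]]
wrist_force: [0.5, 0.5, -0.1]
gripper_width: 0.005
gripper_force: 0.0
```

Call:
drive_tool --pt "0 0 0 40 0 0 0" --pt "0 -15 -35 0 0 0 0" --pt "0 -15 -35 0 0 0 0" --pt "0 -15 -35 0 0 0 0" --pt "0 -15 -35 0 0 0 0"

```text
time_s: 8.57
tcp_pos: [0.5528, -0.223, 0.1889]
ee_rot: [[-0.678, 0.735, 0.0], [0.735, 0.678, -0.0], [-0.0, 0.0, -1.0]]
wrist_force: [-0.2, 0.1, -0.6]
gripper_width: 0.005
gripper_force: 0.0
```

Call:
drive_tool --pt "0 -15 -35 0 0 0 0" --pt "0 -15 -35 0 0 0 0" --pt "0 -15 -35 0 0 0 0" --pt "0 -15 -35 0 0 0 0" --pt "0 0 0 0 0 0 0"

```text
time_s: 8.98
tcp_pos: [0.4908, -0.3669, 0.1882]
ee_rot: [[-0.673, 0.74, -0.001], [0.74, 0.673, -0.001], [0.0, -0.002, -1.0]]
wrist_force: [0.1, 0.5, -0.6]
gripper_width: 0.009
gripper_force: 0.0
```

```bash
python3 m.py; python3 - <<'E'
from h import *
p=capture("top")
o=cv2.resize(p["frame"][160:335,230:480],(750,525),interpolation=cv2.INTER_CUBIC);save({"frame":o},"t4.png")
E
```

```text
index 0.064 (np.float64(-17.413810795789264), np.float32(124.57495))
index 0.076 (np.float64(-17.225639304223687), np.float32(124.41683))
target 0.112 (np.float64(-16.784569997178668), np.float32(-68.77629))
target 0.117 (np.float64(-16.91277402248395), np.float32(-67.12109))
```

View pics/t4.png

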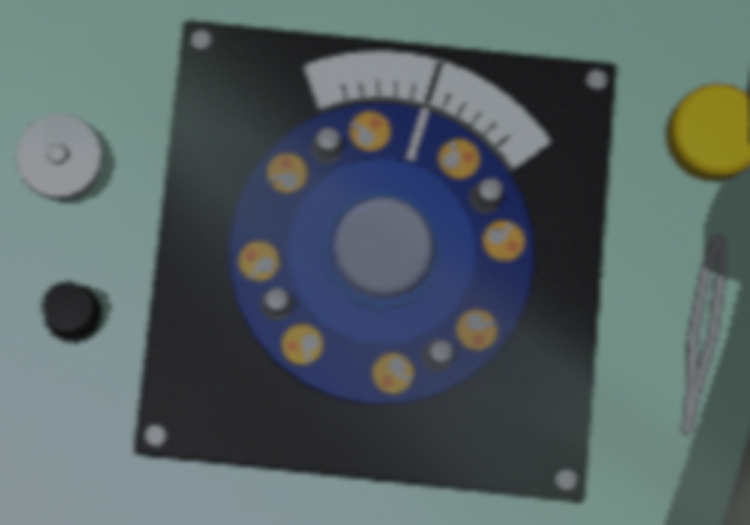

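The white line, at (427,108)–(411,160), continues straight on from the long scale line at (438,65)–(428,103). The puck is still centred, the other things have not moved, and the hand is clear.

```bash
python3 -c "from station import *;print(finish_job())"
```

```text
the job is handed in; nothing more can be done
None
```

I handed the job in with the index line within about 0.5° of the long scale line (limit about 2.7°), the puck seated, the loupe, tweezers and pot not moved, and the hand clear, at about 9 s of the 48 s; no verdict was returned.

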